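Seal the dry box: lay on its gasketed lid and press it home corner by corner

ROBOT

A 6-joint arm with a two-finger parallel gripper is mounted at the origin on a cart in front of the work surface, level with it; the furniture and walls round the work are solid. World frame = base frame: x ahead of the robot, y to its left, z up, the work surface at z = 0. Lengths are in mm, angles in rad, forces in N, time in s.
With the tool pointing down it reaches from about 275 to 750 mm from the base axis. Payload 10.2 kg.
Tool frame: the origin (TCP) lies at the very end of the fingers, on their centre line; the grasp point (between the pads) lies 19 mm behind it; z points along the fingers, y is the line along which they close (so a half turn about z gives the same grasp; the last joint's range is limited). The gripper opens to 85 mm and grips with 20 to 120 N. Pads are 22 mm wide; open, the fingers measure 114 mm over their backs; the gripper's body (76 mm by 85 mm) begins 54 mm behind the grasp point. The pads swing forward as they close: fully open they stand 13 mm farther back than shut.
Start: joints at [-1.413, 0.313, 1.498, -0, 1.331, -0.223], TCP at [195.111, -487.404, 231.294] pointing down, gripper open.
Joint ranges: [-2.94, 2.94], [-0.97, 2.17], [0.19, 2.56], [-1.23, 4.37], [0.02, 3.11], [-2.88, 2.88]. Speed limits (rad/s): [2.39, 2.39, 3.01, 3.14, 3.14, 3.14].

INTERFACE

Orientations are given as a unit quaternion [w, x, y, z].
In Python, from rig import * gives the robot as it stands. The module is installed in compiled form; this text tells all that it offers.
- The arm moves only by the shell command python3 -m crank 'ROWS' [FORCE]. ROWS is JSON, a list that holds one entry, the list of rows, each a list of 7 numbers: the shift along the tool's x, y, z in units of 25 mm (1.0 is 25 mm), then the turn, a rotation vector about the tool's x, y, z in units of 8 degrees (1.0 is 8 degrees), then the finger opening in mm, from 0 to 85.4. A call has exactly 8 rows; each row shifts and turns the commanded pose from where the row before left it, along the tool's axes as they then stand; what a row does not reach is not made up. A row lasts 1/10 s, in which the tool goes at most 50 mm and 8.59 degrees, less where a joint would pass 70% of its speed; a pose out of reach is approached as far as the arm can. A call is refused whole if a number of a shift passes 1 or a number of a turn 1, either way. A call with a gripper value outside its range is refused whole. The fingers move at their own pace and stop on an object; FORCE is the grip in N (left out, the last holds). Time passes only in rows, so rows that do not move let the fingers close, or fill a call up. It gives the time, the measured TCP pose, the force, the opening and the grip force at its end, in the units of the state.
- sense(): the state, without advancing time (a new reading comes with each control period).
- capture(name): name is "scene" or "side" or "wrist"; returns the picture (480x640x3 uint8, blue, green, red); there is no depth.
- camera_model(name): a dict with "fx", "fy", "cx", "cy" (pixels), "world_from_camera" (4x4, takes a point from camera to world coordinates); the wrist camera has in their place "T_tool_cam" (4x4, takes a point from camera to tool coordinates, whose origin is the TCP and whose axes are the flange's). Camera axes: x right, y up, looking along -z (the intrinsics and any distortion apply to the point x, -y, -z); pixel columns grow to the right and rows downward; lengths in mm; the calibration is good to about 2 mm. The wrist camera is an equidistant fisheye: a pixel r from the principal point sees the ray r / f radians off the axis. A picture is of the moment at which its call begins: read the wrist's pose just before it. camera_model takes no time and is no camera call.
- finish_job(): hands the job in; it is judged then, once.
The state is a dict: "time_s": time; "joints": joint angles; "dq": joint speeds; "tau": joint torques, N m; "eef_pos": TCP position; "ee_rot": TCP orientation; "force": force on the tool from outside, world axes, zero at the start; "wrist_torque": the same for the moment, N m; "grip_width": opening from 0.0 (shut) to 1.0 (fully open); "grip_force": force on a finger pad.
Only numpy, scipy, OpenCV 4.12 (cv2) and the standard library are available. Lean on these libraries where they do the work, as an engineer would, in place of code of your own. Each camera call takes 0.05 s, during which the arm holds its last target. There are 200 camera calls.

TASK

Take the white lid from its sloping rest by the black grip, lay it lightly and squarely on the blue dry box with its lip inside, and let go before pressing anything. Then press the lid down at its corners, one corner after another, until all four gasket corners are home and the lid sits flat and sealed on the rim. Do not disturb the calculator, the tape roll or the loupe.

Things in the scene. Friction and masses are not known exactly. Their poses are not given: they have to be found in the camera images.
- lid: White lid, loose, 0.3 kg: plate 120 (its x) x 160 (y) x 10 mm. Origin: centre of the plate's underside; z out of the top. A lip below, 86 x 126 mm, 12 mm deep, enters the box with 5 mm play all round. Red dots on top at x +-46, y +-67 mm mark where to press. Starts face up on the rest, sloping 30 degrees down to its -x edge. The same when turned half round.
- lid_grip (a point): Centre of the black upright grip in the middle of the lid's top, 25 mm above the lid's origin. The grip is a blade 14 mm thick along the lid's x and 60 mm long along its y; its top is 41 mm above the lid's origin, 31 mm above the plate. Axes as the lid's.
- dry_box: Blue open dry box, fixed, 116 (its x) x 156 (y) mm outside, walls 10 mm, hard rim 65 mm high. Origin: centre of its underside; z up. Ring and V block inside, clear of the lip. At each rim corner a black L-shaped gasket block stands up to 8 mm above the rim. The lid goes on with lip inside, long sides matching; sealed, its underside meets the rim.
- lid_rest: Grey sheet-metal stand, fixed, 150 mm wide (its y). Its top slopes 30 degrees, high at +x and low at -x, where a ledge 24 mm above the slope stops the lid from sliding. Origin: centre of its underside; the middle of the slope is 52 mm above it.
- gasket_a (a joint): Gasket corner block at the box's (+x, +y) corner, in the box's own axes: 0 = 8 mm proud of the rim, 0.008 m = pressed level with the rim. Starts between 0 and 0.0015. It yields at about 9 N, and stays where it is pressed; the lid's weight does not move it. Home is over 0.006.
- gasket_b (a joint): Gasket corner block at the box's (+x, -y) corner, in the box's own axes: 0 = 8 mm proud of the rim, 0.008 m = pressed level with the rim. Starts between 0 and 0.0015. It yields at about 9 N, and stays where it is pressed; the lid's weight does not move it. Home is over 0.006.
- gasket_c (a joint): Gasket corner block at the box's (-x, -y) corner, in the box's own axes: 0 = 8 mm proud of the rim, 0.008 m = pressed level with the rim. Starts between 0 and 0.0015. It yields at about 9 N, and stays where it is pressed; the lid's weight does not move it. Home is over 0.006.
- gasket_d (a joint): Gasket corner block at the box's (-x, +y) corner, in the box's own axes: 0 = 8 mm proud of the rim, 0.008 m = pressed level with the rim. Starts between 0 and 0.0015. It yields at about 9 N, and stays where it is pressed; the lid's weight does not move it. Home is over 0.006.
- calculator: Black desk calculator, 148 x 107 x 37 mm, loose bystander; origin under its centre.
- tape_roll: Roll of tan tape lying flat, 68 mm across, 19 mm high, loose bystander; origin under its centre.
- loupe: Black eye loupe, 37 mm across, 35 mm high, loose bystander; origin under its centre.
Mind the look-alikes: they are no part of the job. Of the things shaped like the lid, the white one is meant.

How it is judged (in metres and radians):
On the way, in this order (a step that is already met when the one before it is completed fails the run):
1. the lid lies on the box, lip inside, let go (horizontal distance between lid and dry_box below 0.009 m and angle between the y axis of lid and the y axis of dry_box, either way round below 0.12 rad and angle between lid's own z axis and vertical below 0.08 rad and z of lid in the frame of dry_box below 0.076 m and contact force between the fingers and lid below 0.3 N), for 0.2 s.
2. one gasket corner pressed home ((value of joint gasket_a above 0.006 m or value of joint gasket_b above 0.006 m or value of joint gasket_c above 0.006 m or value of joint gasket_d above 0.006 m)), for 0.1 s.
3. two gasket corners pressed home ((value of joint each of gasket_a, gasket_b above 0.006 m or value of joint each of gasket_a, gasket_c above 0.006 m or value of joint each of gasket_a, gasket_d above 0.006 m or value of joint each of gasket_b, gasket_c above 0.006 m or value of joint each of gasket_b, gasket_d above 0.006 m or value of joint each of gasket_c, gasket_d above 0.006 m)), for 0.1 s.
4. three gasket corners pressed home ((value of joint each of gasket_a, gasket_b, gasket_c above 0.006 m or value of joint each of gasket_a, gasket_b, gasket_d above 0.006 m or value of joint each of gasket_a, gasket_c, gasket_d above 0.006 m or value of joint each of gasket_b, gasket_c, gasket_d above 0.006 m)), for 0.1 s.
5. all four gasket corners pressed home (value of joint each of gasket_a, gasket_b, gasket_c, gasket_d above 0.006 m), for 0.1 s.
At the end, for the whole second after the job is handed in: All four gasket corners are pressed down more than 6 of their 8 mm; the lid lies still on the box, centred within 9 mm, square within 0.12 rad, level within 0.03 rad, its underside within 3 mm of the rim, let go; the calculator, tape roll and loupe are within 20 mm of where they stood (value of joint each of gasket_a, gasket_b, gasket_c, gasket_d above 0.006 m and horizontal distance between lid and dry_box below 0.009 m and angle between the y axis of lid and the y axis of dry_box, either way round below 0.12 rad and angle between lid's own z axis and vertical below 0.03 rad and z of lid in the frame of dry_box below 0.068 m and contact force between the fingers and lid below 0.3 N and linear speed of lid below 0.01 m/s and distance of each of calculator, tape_roll, loupe from where it was at the start of the episode below 0.02 m); the robot touches nothing.
It fails at once if the calculator is pushed more than 20 mm (distance of calculator from where it was at the start of the episode above 0.02 m).
It fails at once if the tape roll is pushed more than 20 mm (distance of tape_roll from where it was at the start of the episode above 0.02 m).
It fails at once if the loupe is pushed more than 20 mm (distance of loupe from where it was at the start of the episode above 0.02 m).
It also fails if it takes over 64 s, if anything falls off the work surface, if the arm or the gripper's body presses on something with over 40 N, if the wrist force passes 120 N, or if a joint passes its speed limit or range.

## Working session

There is one attempt and no reset: what is moved stays moved. The work goes in short steps, Python scripts to look and compute and a shell command to move; the robot and the scene stay as the last step left them, time stands still between calls to the robot, and variables do not carry over. Pictures are saved under pics/ and viewed, at most 10 in all, crops included, and the job is handed in when it is done.

```bash
mkdir -p pics; python3 - <<'E'
from rig import *
import cv2,numpy as np
s=sense();print(s)
for n in ["scene","side","wrist"]:
    im=capture(n);cv2.imwrite(f"pics/{n}0.png",im)
    print(n,camera_model(n))
E
```

```text
{'time_s': 0.0, 'joints': array([-1.41340773e+00,  3.13508363e-01,  1.49844458e+00,  7.18695570e-06,
        1.33101589e+00, -2.23413133e-01]), 'dq': array([-0.00021043, -0.00097959,  0.00194336,  0.0012732 ,  0.00088729,
        0.00071957]), 'tau': array([-9.43923114e-04, -4.12269902e+01, -2.59740293e+01, -2.81349958e-04,
        4.19721051e-03,  3.78277753e-05]), 'eef_pos': array([ 195.06600281, -487.13400905,  230.70239681]), 'ee_rot': array([-6.87597532e-04,  9.81928379e-01,  1.89251644e-01,  2.61993879e-05]), 'force': array([-0.68358123,  0.56209034,  0.42338324]), 'wrist_torque': array([ 0.00517495,  0.03836008, -0.03835942]), 'grip_force': 0.0, 'grip_width': 1.0010046245760782}
scene {'fx': 609.4310363552714, 'fy': 609.4310363552714, 'cx': 329.2378278666851, 'cy': 236.83367068519303, 'world_from_camera': array([[-5.87143471e-01,  6.64705953e-01, -4.61983269e-01,
        -4.48357364e+02],
       [-8.09451769e-01, -4.77109483e-01,  3.42278212e-01,
         8.68304945e+02],
       [ 7.09776634e-03,  5.74919592e-01,  8.18179127e-01,
         1.86711940e+03],
       [ 0.00000000e+
[... 304 characters left out ...]
1,  5.66724532e-01, -7.54265908e-01,
        -8.55288923e+02],
       [ 2.06388146e-02,  8.03643278e-01,  5.94753327e-01,
         8.91354873e+02],
       [ 0.00000000e+00,  0.00000000e+00,  0.00000000e+00,
         1.00000000e+00]])}
wrist {'fx': 371.64829954431775, 'fy': 371.64829954431775, 'cx': 320.2646838995703, 'cy': 241.31621196224143, 'T_tool_cam': array([[-5.02042031e-04,  9.57302773e-01,  2.89086751e-01,
         7.34421745e+01],
       [ 9.99999684e-01,  3.02219497e-04,  7.35856310e-04,
         7.54429393e-01],
       [ 6.17069634e-04,  2.89087029e-01, -9.57302622e-01,
        -1.42000528e+02],
       [ 0.00000000e+00,  0.00000000e+00,  0.00000000e+00,
         1.00000000e+00]])}
```

View pics/scene0.png

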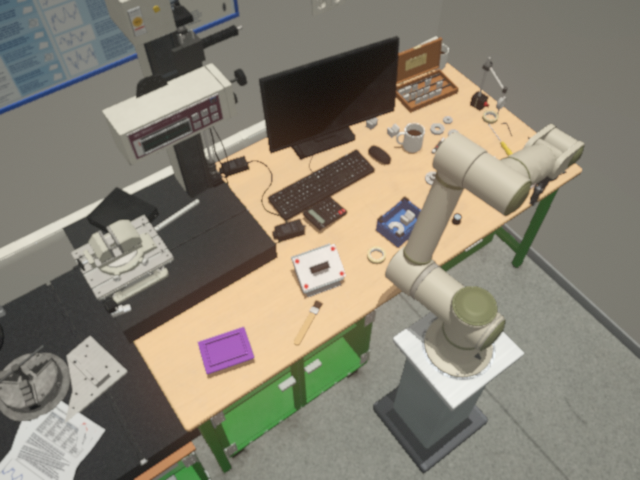

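View pics/side0.png

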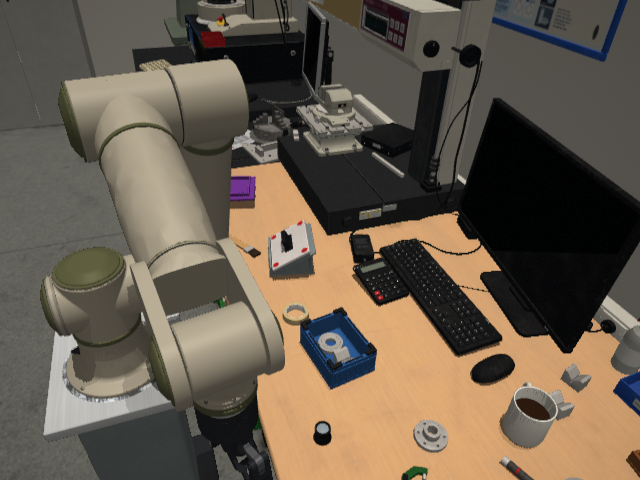

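Scene view: the lid is at about (319,268) and the box at (403,220). Side view: lid at (292,248), box at (338,347), tape at (295,313), loupe at (322,432), calculator at (382,280). Next I'll triangulate the red dots and the box gaskets.

```bash
cat > h.py <<'E'
import cv2,numpy as np
from rig import *
from scipy.spatial.transform import Rotation as R
def tool(s):
    T=np.eye(4);q=s["ee_rot"];T[:3,:3]=R.from_quat([q[1],q[2],q[3],q[0]]).as_matrix();T[:3,3]=s["eef_pos"];return T
def ray(n,uv,T=None):
    m=camera_model(n);x=(uv[0]-m["cx"])/m["fx"];y=(uv[1]-m["cy"])/m["fy"]
    if n=="wrist":
        r=np.hypot(x,y);k=np.sin(r)/max(r,1e-9);d=np.array([x*k,-y*k,-np.cos(r)]);W=T@m["T_tool_cam"]
    else: d=np.array([x,-y,-1.]);W=m["world_from_camera"]
    d=W[:3,:3]@d;return W[:3,3],d/np.linalg.norm(d)
def onz(n,uv,z,T=None):
    o,d=ray(n,uv,T);return o+d*(z-o[2])/d[2]
def tri(rs):
    A=0;b=0
    for o,d in rs:
        P=np.eye(3)-np.outer(d,d);A=A+P;b=b+P@o
    p=np.linalg.solve(A,b);return p,max(np.linalg.norm((np.eye(3)-np.outer(d,d))@(p-o)) for o,d in rs)
def blobs(mask,lo,hi):
    n,l,st,c=cv2.connectedComponentsWithStats(mask.astype(np.uint8))
    return [(c[i].round(1).tolist(),int(st[i,4])) for i in range(1,n) if lo<=st[i,4]<=hi]
def red(im):
    b,g,r=[im[...,i].astype(int) for i in range(3)];return (r>130)&(g<100)&(b<100)&(r-g>60)
def blue(im):
    b,g,r=[im[...,i].astype(int) for i in range(3)];return (b-r>35)&(b-g>15)
E
python3 - <<'E'
from h import *
for n,roi in [("scene",(360,180,440,260)),("side",(280,290,400,400))]:
    im=cv2.imread(f"pics/{n}0.png");print(n,blobs(red(im),3,200))
    x0,y0,x1,y1=roi;sub=im[y0:y1,x0:x1];m=blue(sub).astype(np.uint8)
    m=cv2.morphologyEx(m,cv2.MORPH_CLOSE,np.ones((7,7)))
    c=max(cv2.findContours(m,0,2)[0],key=cv2.contourArea);h=cv2.approxPolyDP(cv2.convexHull(c),3,True)[:,0]+[x0,y0]
    for p in h: print(p,onz(n,p,65).round(0),onz(n,p,0).round(0))
    d=(sub.max(2)<45); print("dark",[([c[0]+x0,c[1]+y0],a,onz(n,(c[0]+x0,c[1]+y0),72).round(0).tolist()) for c,a in blobs(d,8,400)])
a=cv2.resize(cv2.imread("pics/scene0.png")[190:300,285:435],None,fx=3,fy=3,interpolation=2)
b=cv2.resize(cv2.imread("pics/side0.png")[210:390,260:390],None,fx=3,fy=3,interpolation=2)
a=cv2.copyMakeBorder(a,0,540-a.shape[0],0,0,0);im=np.hstack([a,b]);k=800/im.shape[1];im=cv2.resize(im,None,fx=min(k,1),fy=min(k,1));print(im.shape);cv2.imwrite("pics/c1.png",im)
for n,uv in [("scene",(457,219)),("side",(322,440)),("scene",(376,255)),("side",(295,313)),("scene",(325,212)),("side",(382,282))]: print(n,uv,onz(n,uv,15).round(0))
E
```

```text
scene [([485.8, 103.7], 10), ([340.7, 211.0], 21)]
[416 219] [ 447. -193.   65.] [ 480. -232.    0.]
[406 234] [ 417. -119.   65.] [ 448. -155.    0.]
[393 233] [448. -84.  65.] [ 480. -118.   -0.]
[382 224] [503. -77.  65.] [ 537. -111.    0.]
[384 215] [ 531. -109.   65.] [ 566. -144.    0.]
[400 202] [ 544. -197.   65.] [ 579. -235.    0.]
dark []
side [([220.0, 17.0], 3), ([299.5, 222.8], 13), ([273.2, 236.6], 11), ([303.9, 249.4], 15), ([275.5, 264.3], 15), ([377.0, 292.5], 12), ([380.3, 297.2], 11), ([517.7, 469.5], 11)]
[341 313] [526. -85.  65.] [554. -25.   0.]
[375 353] [ 551. -227.   65.] [ 581. -177.    0.]
[374 368] [ 531. -264.   65.] [ 559. -218.    0.]
[331 388] [ 424. -284.   65.] [ 444. -239.    0.]
[301 342] [ 404. -144.   65.] [422. -88.   0.]
[301 327] [418. -99.  65.] [438. -40.   0.]
[331 313] [502. -78.  65.] [528. -17.   0.]
dark [([385.0, 295.8], 274, [652.0, -69.0, 72.0]), ([339.9, 311.4], 56, [522.0, -86.0, 72.0]), ([305.3, 324.0], 67, [429.0, -100.0, 72.0]), ([359.9, 333.5], 10, [539.0, -168.0, 72.0]), ([315.3, 342.5], 23, [432.0, -162.0, 72.0]), ([370.5, 349.4], 80, [543.0, -220.0, 72.0]), ([333.6, 364.8], 88, [449.0, -234.0, 72.0])]
(514, 800, 3)
scene (457, 219) [ 381. -350.   15.]
side (322, 440) [ 378. -359.   15.]
scene (376, 255) [433.   3.  15.]
side (295, 313) [434.  -2.  15.]
scene (325, 212) [701.  39.  15.]
side (382, 282) [702.  40.  15.]
```

View pics/c1.png

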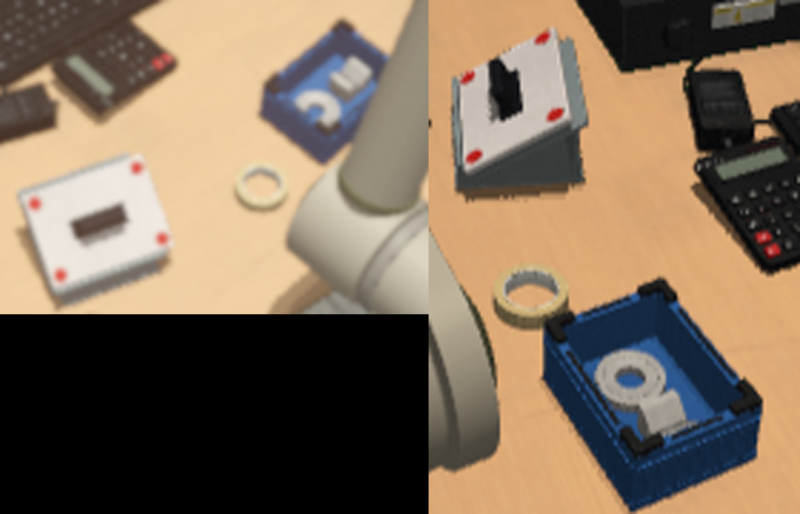

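The crop shows the lid sloping on its rest with four dots, and the box with four gasket corners, centred near (486,-160) with yaw of about 9°. Next, the lid pose from the dots.

```bash
python3 - <<'E'
from h import *
im=cv2.imread("pics/scene0.png").astype(int);b,g,r=im[...,0],im[...,1],im[...,2]
m=(r-g>45)&(g-b<35);m[:240]=0;m[305:]=0;m[:,:285]=0;m[:,350:]=0
B=[c for c,a in blobs(m,5,60)];print(blobs(m,3,60))
S=[[299.5,222.8],[273.2,236.6],[303.9,249.4],[275.5,264.3]]
P=[]
for s in S:
    p,e=min((tri([ray("side",s),ray("scene",c)]) for c in B),key=lambda t:t[1]);print(s,p.round(1),e.round(1));P.append(p)
P=np.array(P);print(P.mean(0))
# order by position: S0 far-right(top y,+x?) 
for i in range(4):
    for j in range(i): print(i,j,(P[i]-P[j]).round(1),np.linalg.norm(P[i]-P[j]).round(1))
E
```

```text
[([332.6, 248.4], 16), ([296.7, 260.9], 18), ([341.5, 273.0], 16), ([305.7, 285.9], 18)]
[299.5, 222.8] [535.6 278.3  96. ] 0.5
[273.2, 236.6] [457.8 295.6  50.6] 0.4
[303.9, 249.4] [505.6 147.1  96.9] 1.2
[275.5, 264.3] [428.1 164.2  50.5] 0.8
[481.78142197 221.32101428  73.50017608]
1 0 [-77.8  17.4 -45.4] 91.7
2 0 [ -30.  -131.2    0.9] 134.6
2 1 [  47.8 -148.5   46.3] 162.7
3 0 [-107.5 -114.   -45.4] 163.2
3 1 [-2.970e+01 -1.314e+02 -1.000e-01] 134.7
3 2 [-77.4  17.1 -46.4] 91.9
```

```bash
cat >> h.py <<'E'
def frame(yaw,z):  # tool: z given, y axis closest to heading yaw
    z=np.array(z,float);z/=np.linalg.norm(z);y=np.array([np.cos(yaw),np.sin(yaw),0]);y-=z*(y@z);y/=np.linalg.norm(y)
    return np.c_[np.cross(y,z),y,z]
def plan(p,Rt):
    s=sense();T=tool(s);d=T[:3,:3].T@(np.array(p)-T[:3,3])/25;w=R.from_matrix(T[:3,:3].T@Rt).as_rotvec(degrees=True)/8
    print("t",round(s["time_s"],2),"pos",T[:3,3].round(1),"F",s["force"].round(1),"grip",round(s["grip_width"]*85.4,1),round(s["grip_force"],1))
    print("shift first:",d.round(2),"turn",w.round(2),"| shift after turn:",(Rt.T@(np.array(p)-T[:3,3])/25).round(2))
LIDTOP=np.array([481.8,221.3,73.5]);LY=np.radians(-12.6)
N=np.array([-.5*np.cos(LY),-.5*np.sin(LY),np.sqrt(.75)])
RG=frame(LY,-N)
E
python3 -c "
from h import *
plan(LIDTOP+94*N,RG)"
```

```text
t 0.15 pos [ 195.1 -487.2  230.9] F [-0.  -0.4  0.2] grip 85.5 0.0
shift first: [ 19.63 -23.11   3.06] turn [-3.45  1.81 -6.78] | shift after turn: [30.16  1.19  4.2 ]
```

```bash
python3 -m crank '[[[0.82,-0.96,0,0,0,0,85],[0.82,-0.96,0,0,0,0,85],[0.82,-0.96,0,0,0,0,85],[0.82,-0.96,0,0,0,0,85],[0.82,-0.96,0,0,0,0,85],[0.82,-0.96,0,0,0,0,85],[0.82,-0.96,0,0,0,0,85],[0.82,-0.96,0,0,0,0,85]]]'
python3 -m crank '[[[0.82,-0.96,0,0,0,0,85],[0.82,-0.96,0,0,0,0,85],[0.82,-0.96,0,0,0,0,85],[0.82,-0.96,0,0,0,0,85],[0.82,-0.96,0,0,0,0,85],[0.82,-0.96,0,0,0,0,85],[0.82,-0.96,0,0,0,0,85],[0,0,0,0,0,0,85]]]'
python3 -c "
from h import *
plan(LIDTOP+94*N,RG)
im=capture('side');cv2.imwrite('pics/side1.png',im);im=capture('wrist');cv2.imwrite('pics/wrist1.png',im)"
```

```text
time_s: 0.95
eef_pos: [276.1, -246.9, 231.2]
ee_rot: [-0.0, 0.982, 0.189, -0.0]
force: [0.4, 0.4, -0.1]
grip_width: 0.995
grip_force: 0.0
time_s: 1.75
eef_pos: [347.1, -36.4, 231.2]
ee_rot: [-0.0, 0.982, 0.191, 0.0]
force: [0.6, 0.1, 0.0]
grip_width: 0.995
grip_force: 0.0
t 1.75 pos [347.1 -36.4 231.2] F [0.6 0.1 0. ] grip 85.0 0.0
shift first: [ 7.32 -8.6   3.06] turn [-3.45  1.81 -6.75] | shift after turn: [11.24 -0.55  3.21]
```

View pics/wrist1.png

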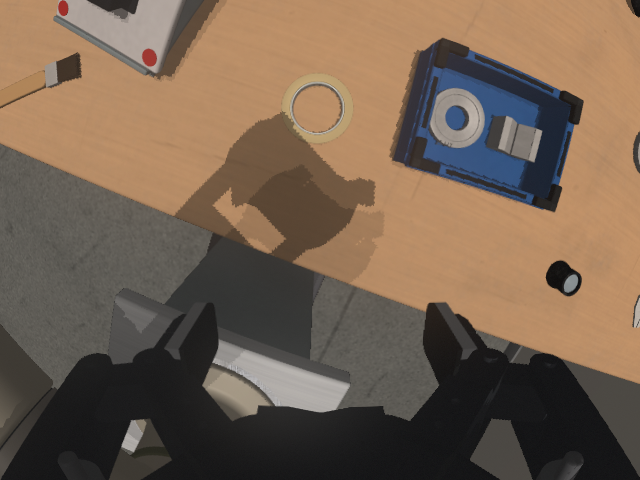

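The wrist view shows the box's gasket corners near (450,45), (572,100), (550,198) and (420,150), clear and unobstructed. I'll measure these while turning.

```bash
python3 - <<'E'
from h import *
T=tool(sense());im=cv2.imread('pics/wrist1.png');m=(im.max(2)<50);m[:30]=0;m[225:]=0;m[:,:400]=0;m[:,595:]=0
C=[onz("wrist",c,71,T) for c,a in blobs(m,60,900)];print(blobs(m,60,900));print(np.round(C,1),np.mean(C,0))
E
python3 -m crank '[[[0,0,0,-0.43,0.226,-0.844,85],[0,0,0,-0.43,0.226,-0.844,85],[0,0,0,-0.43,0.226,-0.844,85],[0,0,0,-0.43,0.226,-0.844,85],[0,0,0,-0.43,0.226,-0.844,85],[0,0,0,-0.43,0.226,-0.844,85],[0,0,0,-0.43,0.226,-0.844,85],[0,0,0,-0.43,0.226,-0.844,85]]]'
python3 -c "
from h import *
plan(LIDTOP+94*N,RG)"
```

```text
[([533.3, 81.6], 142), ([571.9, 106.1], 412), ([563.6, 153.4], 126), ([499.9, 187.9], 182), ([547.9, 198.3], 427)]
[[ 539.2 -166.6   71. ]
 [ 541.4 -215.5   71. ]
 [ 495.5 -225.6   71. ]
 [ 435.7 -175.2   71. ]
 [ 449.5 -228.9   71. ]] [ 492.2703039  -202.36364435   71.        ]
time_s: 2.65
eef_pos: [346.5, -39.6, 231.2]
ee_rot: [0.201, 0.757, 0.6, 0.16]
force: [-0.3, 0.9, 0.1]
grip_width: 0.993
grip_force: 0.0
t 2.65 pos [346.5 -39.6 231.2] F [-0.3  0.9  0.1] grip 84.8 0.0
shift first: [11.38 -0.65  3.16] turn [-0.03  0.03 -0.07] | shift after turn: [11.37 -0.55  3.21]
```

```bash
python3 -m crank '[[[0.95,-0.05,0.264,0,0,0,85],[0.95,-0.05,0.264,0,0,0,85],[0.95,-0.05,0.264,0,0,0,85],[0.95,-0.05,0.264,0,0,0,85],[0.95,-0.05,0.264,0,0,0,85],[0.95,-0.05,0.264,0,0,0,85],[0.95,-0.05,0.264,0,0,0,85],[0.95,-0.05,0.264,0,0,0,85]]]' >/dev/null
python3 -m crank '[[[0.95,-0.05,0.264,0,0,0,60],[0.95,-0.05,0.264,0,0,0,60],[0.95,-0.05,0.264,0,0,0,60],[0.95,-0.05,0.264,0,0,-0.07,60],[0,0,0,0,0,0,60],[0,0,0,0,0,0,60],[0,0,0,0,0,0,60],[0,0,0,0,0,0,60]]]' >/dev/null
python3 - <<'E'
from h import *
plan(LIDTOP+94*N,RG)
T=tool(sense());im=capture('wrist');cv2.imwrite('pics/wrist2.png',im)
B=blobs(red(im),20,2000);print(B)
Ti=np.linalg.inv(T)
for c,a in B:
    o,d=ray("wrist",c,T);p=o+d*(((LIDTOP-o)@N)/(d@N));print((RG.T@(p-LIDTOP)).round(1),p.round(1))
E
```

```text
t 4.25 pos [438.2 231.7 156.4] F [ 0.4 -0.   0.2] grip 60.1 0.0
shift first: [-0.03 -0.1   0.01] turn [-0.04  0.03 -0.04] | shift after turn: [-0.03 -0.11  0.01]
[([244.7, 141.9], 559), ([387.5, 141.4], 562), ([257.5, 326.9], 284), ([378.7, 327.3], 371)]
[ 68.3 -45.9  -0. ] [457.9 296.6  50.6]
[68.  44.8 -0. ] [534.5 279.2  95.9]
[-63.8 -44.7  -0. ] [430.1 167.5  51.1]
[-64.2  44.4  -0. ] [505.3 150.3  95.7]
```

View pics/wrist2.png

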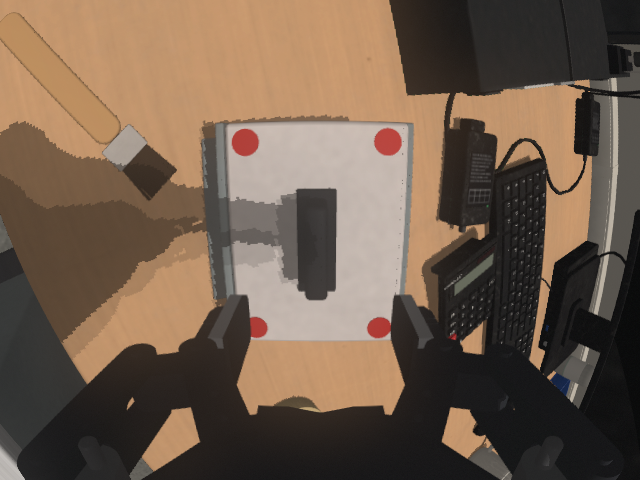

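Wrist view: the grip is at (317,243), square between the fingers, with the dots at (245,142), (388,141), (258,327) and (379,327). Descend and grip.

```bash
python3 -m crank '[[[0,-0.02,0.5,0,0,0,60],[0,-0.02,0.6,0,0,0,60],[0,-0.02,0.6,0,0,0,60],[0,-0.02,0.6,0,0,0,60],[0,0,0.6,0,0,0,60],[0,0,0.4,0,0,0,60],[0,0,0.2,0,0,0,60],[0,0,0,0,0,0,60]]]' 50
python3 -m crank '[[[0,0,0,0,0,0,5],[0,0,0,0,0,0,5],[0,0,0,0,0,0,5],[0,0,0,0,0,0,5],[0,0,0,0,0,0,5],[0,0,0,0,0,0,5],[0,0,0,0,0,0,5],[0,0,0,0,0,0,5]]]' 50
python3 -c "
from h import *
plan(LIDTOP+6*N,RG)"
```

```text
time_s: 5.1
eef_pos: [478.6, 223.1, 78.4]
ee_rot: [0.2, 0.756, 0.603, 0.158]
force: [-0.8, 0.2, -0.0]
grip_width: 0.703
grip_force: 0.0
time_s: 5.9
eef_pos: [478.5, 223.5, 79.5]
ee_rot: [0.2, 0.756, 0.603, 0.159]
force: [-5.6, 0.2, 6.6]
grip_width: 0.148
grip_force: 49.5
t 5.9 pos [478.5 223.5  79.5] F [-5.6  0.2  6.6] grip 12.6 49.5
shift first: [-0.06  0.01  0.04] turn [-0.04  0.02 -0.03] | shift after turn: [-0.06  0.01  0.04]
```

```bash
python3 -m crank '[[[0,0,-0.3,0,0,0,5],[0,0,-0.5,0,0,0,5],[0,0,-0.6,0,0,0,5],[0,0,-0.7,0,0,0,5],[0,0,-0.7,0,0,0,5],[0,0,-0.7,0,0,0,5],[0,0,-0.6,0,0,0,5],[0,0,-0.3,0,0,0,5]]]' 60
python3 - <<'E'
from h import *
plan([380,80,220],frame(np.radians(8.6),[0,0,-1]))
T=tool(sense());im=capture('wrist');print(blobs(red(im),20,2000))
E
```

```text
time_s: 6.7
eef_pos: [424.7, 235.9, 175.9]
ee_rot: [0.2, 0.756, 0.603, 0.159]
force: [0.6, 0.2, -4.0]
grip_width: 0.151
grip_force: 59.1
t 6.7 pos [424.7 235.9 175.9] F [ 0.6  0.2 -4. ] grip 12.9 59.1
shift first: [-6.48  0.56 -1.71] turn [ 3.66  0.69 -2.62] | shift after turn: [-5.9  -2.7  -1.76]
[([210.5, 150.4], 1318), ([430.2, 150.3], 1313), ([448.3, 331.2], 35), ([448.1, 338.8], 30)]
```

```bash
python3 -m crank '[[[0,0,-0.3,0.732,0.138,-0.524,5],[0,0,-0.3,0.732,0.138,-0.524,5],[0,0,-0.4,0.732,0.138,-0.524,5],[0,0,-0.4,0.732,0.138,-0.524,5],[0,0,-0.4,0.732,0.138,-0.524,5],[0,0,-0.4,0,0,0,5],[0,0,0,0,0,0,5],[0,0,0,0,0,0,5]]]' 60
python3 - <<'E'
from h import *
plan([486,-159,165],frame(np.radians(8.6),[0,0,-1]))
S=capture('side');C=capture('scene');cv2.imwrite('pics/side2.png',S);cv2.imwrite('pics/scene2.png',C)
a=cv2.resize(C[190:255,365:445],None,fx=5,fy=5,interpolation=2);b=cv2.resize(S[295:400,285:390],None,fx=3.8,fy=3.8,interpolation=2)
h=max(a.shape[0],b.shape[0]);f=lambda i:cv2.copyMakeBorder(i,0,h-i.shape[0],0,0,0)
cv2.imwrite('pics/c2.png',np.hstack([f(a),f(b)]));print(a.shape,b.shape)
E
```

```text
time_s: 7.55
eef_pos: [412.2, 237.4, 225.5]
ee_rot: [0.008, 0.658, 0.753, 0.003]
force: [-0.4, -0.3, -3.4]
grip_width: 0.152
grip_force: 59.4
t 7.55 pos [412.2 237.4 225.5] F [-0.4 -0.3 -3.4] grip 13.0 59.4
shift first: [-16.09   0.75   2.54] turn [ 0.11  0.05 -0.11] | shift after turn: [-16.12   0.55   2.42]
(325, 400, 3) (399, 399, 3)
```

View pics/c2.png

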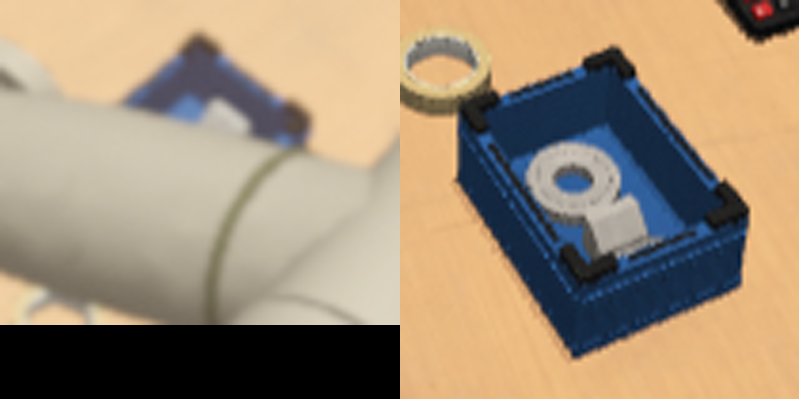

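The side view shows the gasket outer top corners at about (342,307), (300.5,320), (376.6,349) and (330.3,368); the arm blocks the scene camera. I'll combine this with the earlier wrist picture.

```bash
python3 - <<'E'
from h import *
f=lambda x,y:((x-400)/3.8+285-.4,y/3.8+295-.4)
S={'++':f(617,45),'-+':f(459,96),'+-':f(748,205),'--':f(572,278)}
B={'-+':f(459,180),'+-':f(742,282),'--':f(575,357)}
for k in S: print('top',k,onz('side',S[k],72.5).round(1))
for k in B: print('bot',k,onz('side',B[k],0).round(1))
T=np.eye(4);q=[0,.982,.1905,0];T[:3,:3]=R.from_quat([q[1],q[2],q[3],q[0]]).as_matrix();T[:3,3]=[347.1,-36.4,231.2]
im=cv2.imread('pics/wrist1.png');m=(blue(im)|(im.max(2)<50));m[:30]=0;m[225:]=0;m[:,:385]=0;m[:,600:]=0
c=max(cv2.findContours(m.astype(np.uint8),0,2)[0],key=cv2.contourArea);h=cv2.approxPolyDP(cv2.convexHull(c),5,True)[:,0]
for p in h: print(p,onz('wrist',p,72.5,T).round(1),onz('wrist',p,0,T).round(1))
E
```

```text
top ++ [532.6 -71.7  72.5]
top -+ [421.3 -83.5  72.5]
top +- [ 555.5 -221.7   72.5]
top -- [ 437.9 -239.3   72.5]
bot -+ [420.2 -87.2   0. ]
bot +- [ 559.6 -220.6   -0. ]
bot -- [ 442.7 -239.7    0. ]
[433  67] [502.8 -72.8  72.5] [524.1 -88.1   0. ]
[469  50] [532.3 -95.9  72.5] [ 560.7 -116.9    0. ]
[579  99] [ 551.9 -217.    72.5] [ 584.9 -267.1    0. ]
[554 210] [ 442.6 -237.7   72.5] [ 449.3 -292.8    0. ]
[441 176] [ 421.5 -115.5   72.5] [ 423.2 -141.1    0. ]
[423 157] [429.5 -94.3  72.5] [ 433.1 -114.9    0. ]
[416 134] [444.5 -81.2  72.5] [451.7 -98.5   0. ]
```

```bash
python3 -m crank '[[[-0.6,0.03,0,0.11,0.05,-0.11,5],[-0.95,0.03,0,0,0,0,5],[-0.95,0.03,0,0,0,0,5],[-0.95,0.03,0,0,0,0,5],[-0.95,0.03,0,0,0,0,5],[-0.95,0.03,0,0,0,0,5],[-0.95,0.03,0,0,0,0,5],[-0.95,0.03,0,0,0,0,5]]]' 60 >/dev/null
python3 -m crank '[[[-0.95,0.03,0,0,0,0,5],[-0.95,0.03,0,0,0,0,5],[-0.95,0.03,0,0,0,0,5],[-0.95,0.03,0,0,0,0,5],[-0.95,0.03,0,0,0,0,5],[-0.95,0.03,0,0,0,0,5],[-0.95,0.03,0,0,0,0,5],[-0.6,0.03,0,0,0,0,5]]]' 60
python3 -c "
from h import *
plan([487,-154,110],frame(np.radians(8.5),[0,0,-1]))"
```

```text
time_s: 9.25
eef_pos: [479.2, -120.2, 225.5]
ee_rot: [-0.0, 0.652, 0.758, -0.001]
force: [0.0, 0.1, -3.8]
grip_width: 0.147
grip_force: 59.3
t 9.25 pos [ 479.2 -120.2  225.5] F [ 0.   0.1 -3.8] grip 12.6 59.3
shift first: [-1.38  0.11  4.62] turn [-0.01 -0.    0.02] | shift after turn: [-1.38  0.11  4.62]
```

```bash
python3 -m crank '[[[-0.69,0.05,0.3,0,0,0,5],[-0.69,0.06,0.7,0,0,0,5],[0,0,0.9,0,0,0,5],[0,0,0.9,0,0,0,5],[0,0,0.8,0,0,0,5],[0,0,0.6,0,0,0,5],[0,0,0.4,0,0,0,5],[0,0,0,0,0,0,5]]]' 60
python3 - <<'E'
from h import *
plan([487,-154,110],frame(np.radians(8.5),[0,0,-1]))
S=capture('side');cv2.imwrite('pics/side3.png',S);B=blobs(red(S),5,60);print(B)
for c,a in B: print(onz('side',c,sense()['eef_pos'][2]-5).round(1))
cv2.imwrite('pics/c3.png',cv2.resize(S[260:410,260:420],None,fx=3.75,fy=3.75,interpolation=2))
E
```

```text
time_s: 10.05
eef_pos: [486.5, -152.4, 109.5]
ee_rot: [-0.002, 0.651, 0.759, -0.001]
force: [0.1, -0.0, -3.4]
grip_width: 0.151
grip_force: 59.1
t 10.05 pos [ 486.5 -152.4  109.5] F [ 0.1 -0.  -3.4] grip 12.9 59.1
shift first: [-0.06  0.01 -0.02] turn [-0.02 -0.01  0.03] | shift after turn: [-0.06  0.01 -0.02]
[([219.0, 17.5], 8), ([376.8, 292.5], 14), ([380.0, 297.1], 15), ([370.0, 338.1], 33), ([333.8, 352.6], 38), ([517.6, 469.7], 13)]
[ 808.8 3130.5  105.6]
[618.1 -84.6 105.6]
[ 618.4 -102.1  105.6]
[ 539.8 -215.7  105.6]
[ 449.4 -229.1  105.6]
[ 654.4 -569.2  105.6]
```

View pics/c3.png

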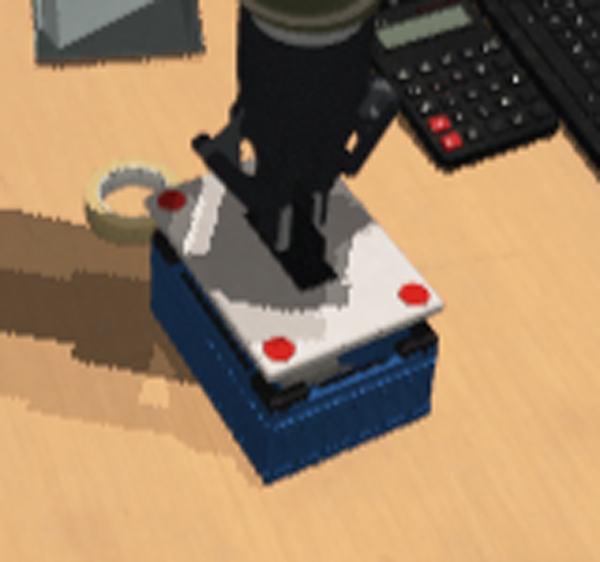

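```bash
python3 -m crank '[[[0.06,0.08,0.05,0,0,0,5],[0,0,0.1,0,0,0,5],[0,0,0.1,0,0,0,5],[0,0,0.1,0,0,0,5],[0,0,0.1,0,0,0,5],[0,0,0.1,0,0,0,5],[0,0,0.1,0,0,0,5],[0,0,0,0,0,0,5]]]' 60
python3 -c "
from h import *
print(sense()['wrist_torque'],sense()['force'])"
```

```text
time_s: 10.9
eef_pos: [489.2, -151.9, 95.4]
ee_rot: [0.0, 0.651, 0.759, -0.001]
force: [-1.5, -1.9, 4.9]
grip_width: 0.148
grip_force: 60.5
[-0.082112    0.39648392  0.11783746] [-1.48738754 -1.88237172  4.90463636]
```

```bash
python3 - <<'E'
from h import *
S=capture('side');cv2.imwrite('pics/side4.png',S);B=blobs(red(S),5,60);print(B)
for c,a in B[3:]: print(onz('side',c,sense()['eef_pos'][2]-5).round(1))
cv2.imwrite('pics/c4.png',cv2.resize(S[295:395,290:390],None,fx=6,fy=6,interpolation=2))
E
python3 -m crank '[[[0,0,-0.1,0,0,0,5],[0,0,-0.1,0,0,0,5],[0,0,-0.1,0,0,0,5],[0,0,0,0,0,0,5],[0,0,0,0,0,0,5],[0,0,0,0,0,0,5],[0,0,0,0,0,0,5],[0,0,0,0,0,0,5]]]' 60
python3 -c "
from h import *
print(sense()['wrist_torque'],sense()['force'])"
```

```text
[([219.0, 17.5], 8), ([376.8, 292.5], 14), ([380.0, 297.1], 15), ([370.1, 342.1], 32), ([334.5, 356.8], 38), ([517.6, 469.7], 13)]
[ 542.2 -214.3   90.4]
[ 452.  -228.4   90.4]
[ 663.7 -563.7   90.4]
time_s: 11.75
eef_pos: [489.0, -151.3, 102.3]
ee_rot: [-0.0, 0.651, 0.759, -0.0]
force: [1.6, -4.3, -1.1]
grip_width: 0.149
grip_force: 59.6
[-0.69876173 -0.1289063  -0.05970108] [ 1.55092533 -4.27669175 -1.0734214 ]
```

View pics/c4.png

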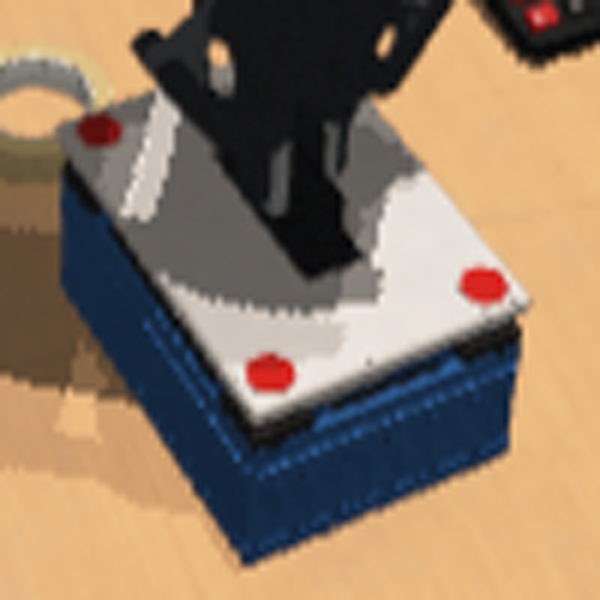

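The side crop shows the plate close above the gaskets and the lip inside. The force now pulls in -y, so the lid should go slightly toward -y. I'll check the true lid-to-TCP offset from the dot spacing in the wrist camera.

```bash
python3 - <<'E'
from h import *
def off(B):
    a,b=[ray('wrist',c,np.eye(4)) for c in B]  # tool frame
    f=lambda z:[r[0]+r[1]*(z-r[0][2])/r[1][2] for r in(a,b)]
    zs=np.linspace(-20,40,601);z=min(zs,key=lambda z:abs(np.linalg.norm(np.subtract(*f(z)))-92));return z,np.round(f(z),1).tolist()
print(off([(210.5,150.4),(430.2,150.3)]))
im=capture('wrist');B=[c for c,a in blobs(red(im),200,3000)];print(B,off(B[:2]))
E
```

```text
(np.float64(10.600000000000001), [[66.7, -46.0, 10.6], [66.7, 46.0, 10.6]])Traceback (most recent call last):
  File "<stdin>", line 7, in <module>
  File "<stdin>", line 3, in off
ValueError: not enough values to unpack (expected 2, got 0)
```

```bash
python3 -m crank '[[[-0.05,-0.04,0,0,0,0,5],[-0.05,-0.03,0,0,0,0,5],[0,0,0.05,0,0,0,5],[0,0,0.05,0,0,0,5],[0,0,0.05,0,0,0,5],[0,0,0.05,0,0,0,5],[0,0,0,0,0,0,5],[0,0,0,0,0,0,5]]]' 60
python3 -c "
from h import *
print(sense()['wrist_torque'],sense()['force'])"
```

```text
time_s: 12.6
eef_pos: [487.4, -153.8, 97.1]
ee_rot: [-0.001, 0.651, 0.759, -0.0]
force: [-0.0, -0.3, -3.9]
grip_width: 0.146
grip_force: 59.3
[-0.02852189 -0.00804352  0.02350843] [-0.04277443 -0.25932303 -3.94594142]
```

```bash
python3 -m crank '[[[0,0,0.03,0,0,0,5],[0,0,0.03,0,0,0,5],[0,0,0.02,0,0,0,5],[0,0,0.02,0,0,0,5],[0,0,0,0,0,0,5],[0,0,0,0,0,0,5],[0,0,0,0,0,0,5],[0,0,0,0,0,0,5]]]' 60
python3 -c "
from h import *
print(sense()['wrist_torque'],sense()['force'])"
```

```text
time_s: 13.4
eef_pos: [487.5, -153.8, 94.7]
ee_rot: [-0.001, 0.652, 0.759, -0.0]
force: [0.0, 0.1, -3.1]
grip_width: 0.147
grip_force: 59.3
[-0.01508168  0.02111929 -0.01024453] [ 0.00902896  0.10310976 -3.07366744]
```

```bash
python3 -m crank '[[[0,0,0.03,0,0,0,5],[0,0,0.02,0,0,0,5],[0,0,0,0,0,0,5],[0,0,0,0,0,0,5],[0,0,0,0,0,0,5],[0,0,0,0,0,0,5],[0,0,0,0,0,0,5],[0,0,0,0,0,0,5]]]' 60
python3 -c "
from h import *
print(sense()['wrist_torque'],sense()['force'])"
```

```text
time_s: 14.2
eef_pos: [487.5, -153.8, 93.5]
ee_rot: [-0.0, 0.651, 0.759, -0.0]
force: [-0.5, 1.8, -0.3]
grip_width: 0.151
grip_force: 59.7
[ 0.07332167  0.05722588 -0.01649741] [-0.54975692  1.80370604 -0.25215762]
```

Contact is light, about 3 N, which is the lid's own weight. Release and retreat upward.

```bash
python3 -m crank '[[[0,0,0,0,0,0,20],[0,0,0,0,0,0,25],[0,0,0,0,0,0,30],[0,0,0,0,0,0,40],[0,0,0,0,0,0,40],[0,0,0,0,0,0,40],[0,0,0,0,0,0,40],[0,0,0,0,0,0,40]]]' 40
python3 -m crank '[[[0,0,-0.3,0,0,0,40],[0,0,-0.5,0,0,0,40],[0,0,-0.7,0,0,0,40],[0,0,-0.7,0,0,0,40],[0,0,-0.5,0,0,0,0],[0,0,-0.3,0,0,0,0],[0,0,0,0,0,0,0],[0,0,0,0,0,0,0]]]' 40
python3 - <<'E'
from h import *
T=tool(sense());W=capture('wrist');S=capture('side');cv2.imwrite('pics/side5.png',S)
for n,im in [('wrist',W),('side',S)]:
    for c,a in blobs(red(im),15,3000):
        if n=='wrist' or 290<c[0]<375: print(n,c,a,onz(n,c,83,T).round(1))
a=cv2.resize(S[290:400,285:395],None,fx=3.6,fy=3.6,interpolation=2);b=cv2.resize(W,None,fx=.6,fy=.6)[:396,:384];b=cv2.copyMakeBorder(b,0,396-b.shape[0],0,0,0)
cv2.imwrite('pics/c5.png',np.hstack([a,b]))
print(T[:3,3])
E
```

```text
time_s: 15.0
eef_pos: [487.4, -153.8, 93.4]
ee_rot: [-0.001, 0.651, 0.759, -0.0]
force: [-0.1, -0.2, -1.0]
grip_width: 0.467
grip_force: 0.0
time_s: 15.8
eef_pos: [487.3, -153.7, 168.0]
ee_rot: [-0.001, 0.651, 0.759, -0.0]
force: [0.5, 0.4, 0.3]
grip_width: -0.002
grip_force: 0.0
wrist [549.6, 91.4] 103 [625.  -19.9  83. ]
wrist [546.8, 110.6] 115 [625. -34.  83.]
wrist [252.7, 148.7] 180 [436.6 -97.   83. ]
wrist [256.6, 336.3] 386 [ 452.  -226.3   83. ]
wrist [384.5, 336.1] 390 [ 542.4 -212.3   83. ]
side [369.7, 343.4] 35 [ 543.2 -211.6   83. ]
side [334.2, 358.1] 35 [ 452.7 -225.7   83. ]
[ 487.30723908 -153.71809876  167.98606169]
```

View pics/c5.png

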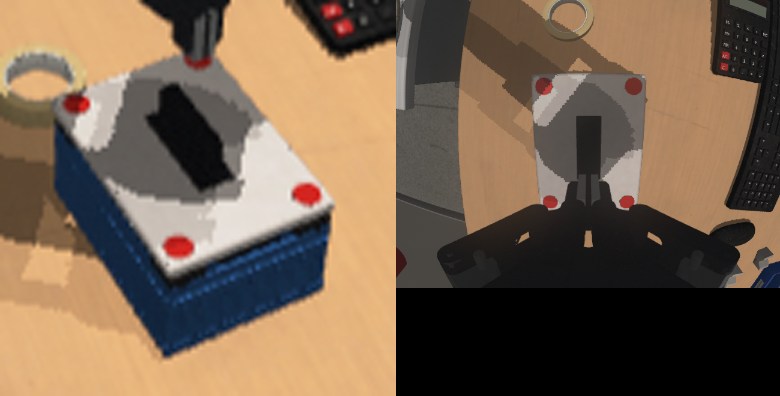

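The lid rests level on the gaskets, released, with dots (side crop) at (77,103), (307,194) and (178,246). Its centre is about (487.2,-152.8), yaw 8.8°. Pressing the (+,+) corner first.

```bash
python3 -m crank '[[[0.68,0.46,0,0,0,0,0],[0.68,0.46,0,0,0,0,0],[0.68,0.46,0.3,0,0,0,0],[0.68,0.46,0.6,0,0,0,0],[0,0,0.8,0,0,0,0],[0,0,0.8,0,0,0,0],[0,0,0.6,0,0,0,0],[0,0,0,0,0,0,0]]]' 40
python3 -m crank '[[[0,0,0.08,0,0,0,0],[0,0,0.08,0,0,0,0],[0,0,0.08,0,0,0,0],[0,0,0.06,0,0,0,0],[0,0,0.06,0,0,0,0],[0,0,0.06,0,0,0,0],[0,0,0,0,0,0,0],[0,0,0,0,0,0,0]]]' 40
```

```text
time_s: 16.7
eef_pos: [521.4, -79.2, 88.6]
ee_rot: [-0.003, 0.651, 0.759, -0.001]
force: [-0.1, 0.3, 0.6]
grip_width: -0.001
grip_force: 0.0
time_s: 17.5
eef_pos: [522.9, -79.6, 81.2]
ee_rot: [-0.0, 0.651, 0.759, -0.0]
force: [-2.1, 2.0, 7.8]
grip_width: -0.0
grip_force: 3.7
```

```bash
python3 -m crank '[[[0,0,0.06,0,0,0,0],[0,0,0.06,0,0,0,0],[0,0,0.06,0,0,0,0],[0,0,0.06,0,0,0,0],[0,0,0.04,0,0,0,0],[0,0,0,0,0,0,0],[0,0,0,0,0,0,0],[0,0,0,0,0,0,0]]]' 40
```

```text
time_s: 18.3
eef_pos: [523.6, -79.3, 76.1]
ee_rot: [0.001, 0.651, 0.759, 0.001]
force: [-5.3, 5.8, 24.4]
grip_width: -0.001
grip_force: 12.0
```

```bash
python3 -m crank '[[[0,0,0.06,0,0,0,0],[0,0,0.06,0,0,0,0],[0,0,0.04,0,0,0,0],[0,0,0,0,0,0,0],[0,0,0,0,0,0,0],[0,0,0,0,0,0,0],[0,0,0,0,0,0,0],[0,0,0,0,0,0,0]]]' 40
```

```text
time_s: 19.1
eef_pos: [523.8, -79.3, 75.4]
ee_rot: [0.001, 0.651, 0.759, 0.001]
force: [-18.8, 10.2, 59.0]
grip_width: 0.0
grip_force: 28.9
```

```bash
python3 -m crank '[[[0,0,-0.4,0,0,0,0],[0,0,-0.6,0,0,0,0],[-0.9,0,0,0,0,0,0],[-0.9,0,0,0,0,0,0],[-0.9,0,0,0,0,0,0],[-0.9,0,0,0,0,0,0],[-0.9,0,0,0,0,0,0],[-0.86,0,0,0,0,0,0]]]' 40
python3 -m crank '[[[0,0,0.1,0,0,0,0],[0,0,0.1,0,0,0,0],[0,0,0.1,0,0,0,0],[0,0,0.1,0,0,0,0],[0,0,0.08,0,0,0,0],[0,0,0.08,0,0,0,0],[0,0,0.08,0,0,0,0],[0,0,0.0,0,0,0,0]]]' 40
```

```text
time_s: 19.9
eef_pos: [542.9, -213.1, 94.3]
ee_rot: [-0.0, 0.652, 0.759, -0.0]
force: [-0.6, 0.2, 0.4]
grip_width: 0.001
grip_force: 0.0
time_s: 20.7
eef_pos: [543.3, -211.5, 79.1]
ee_rot: [-0.0, 0.651, 0.759, 0.0]
force: [-0.4, 2.9, 6.3]
grip_width: -0.001
grip_force: 3.2
```

```bash
python3 -m crank '[[[0,0,0.06,0,0,0,0],[0,0,0.06,0,0,0,0],[0,0,0.06,0,0,0,0],[0,0,0.05,0,0,0,0],[0,0,0.05,0,0,0,0],[0,0,0,0,0,0,0],[0,0,0,0,0,0,0],[0,0,0,0,0,0,0]]]' 40
```

```text
time_s: 21.5
eef_pos: [543.8, -211.6, 75.7]
ee_rot: [0.001, 0.651, 0.759, 0.0]
force: [-10.7, 9.5, 35.6]
grip_width: -0.003
grip_force: 17.3
```

```bash
python3 -m crank '[[[0,0,0.06,0,0,0,0],[0,0,0.03,0,0,0,0],[0,0,0,0,0,0,0],[0,0,0,0,0,0,0],[0,0,0,0,0,0,0],[0,0,0,0,0,0,0],[0,0,0,0,0,0,0],[0,0,0,0,0,0,0]]]' 40
python3 -m crank '[[[0,0,-0.4,0,0,0,0],[0,0,-0.6,0,0,0,0],[0,-0.9,0,0,0,0,0],[0,-0.9,0,0,0,0,0],[0,-0.9,0,0,0,0,0],[0,-0.9,0,0,0,0,0],[0,-0.08,0,0,0,0,0],[0,0,0.1,0,0,0,0]]]' 40
python3 -m crank '[[[0,0,0.1,0,0,0,0],[0,0,0.1,0,0,0,0],[0,0,0.1,0,0,0,0],[0,0,0.1,0,0,0,0],[0,0,0.08,0,0,0,0],[0,0,0.08,0,0,0,0],[0,0,0,0,0,0,0],[0,0,0,0,0,0,0]]]' 40
```

```text
time_s: 22.3
eef_pos: [543.9, -211.7, 75.5]
ee_rot: [0.001, 0.651, 0.759, 0.0]
force: [-15.7, 13.4, 52.9]
grip_width: -0.006
grip_force: 25.5
time_s: 23.1
eef_pos: [452.3, -226.2, 92.1]
ee_rot: [0.0, 0.652, 0.759, -0.0]
force: [0.8, -0.3, 0.2]
grip_width: -0.001
grip_force: 0.0
time_s: 23.9
eef_pos: [452.0, -226.3, 78.1]
ee_rot: [-0.0, 0.651, 0.759, -0.001]
force: [-4.2, -0.4, 6.3]
grip_width: -0.005
grip_force: 3.4
```

```bash
python3 -m crank '[[[0,0,0.06,0,0,0,0],[0,0,0.06,0,0,0,0],[0,0,0.06,0,0,0,0],[0,0,0.06,0,0,0,0],[0,0,0.05,0,0,0,0],[0,0,0.04,0,0,0,0],[0,0,0,0,0,0,0],[0,0,0,0,0,0,0]]]' 40
```

```text
time_s: 24.7
eef_pos: [452.1, -226.5, 75.1]
ee_rot: [0.0, 0.651, 0.759, -0.001]
force: [-24.2, 11.8, 68.2]
grip_width: -0.0
grip_force: 33.4
```

Home. Now the (-,+) corner.

```bash
python3 -m crank '[[[0,0,-0.4,0,0,0,0],[0,0,-0.6,0,0,0,0],[0.9,0,0,0,0,0,0],[0.9,0,0,0,0,0,0],[0.9,0,0,0,0,0,0],[0.9,0,0,0,0,0,0],[0.9,0,0,0,0,0,0],[0.86,0,0,0,0,0,0]]]' 40
python3 -m crank '[[[0,0,0.1,0,0,0,0],[0,0,0.1,0,0,0,0],[0,0,0.1,0,0,0,0],[0,0,0.1,0,0,0,0],[0,0,0.08,0,0,0,0],[0,0,0.08,0,0,0,0],[0,0,0.08,0,0,0,0],[0,0,0,0,0,0,0]]]' 40
```

```text
time_s: 25.5
eef_pos: [431.6, -92.6, 94.3]
ee_rot: [-0.001, 0.651, 0.759, -0.0]
force: [0.5, 0.1, -0.2]
grip_width: -0.001
grip_force: 0.0
time_s: 26.3
eef_pos: [431.7, -93.9, 78.6]
ee_rot: [-0.0, 0.652, 0.759, -0.0]
force: [-2.7, -0.1, 3.0]
grip_width: -0.003
grip_force: 1.8
```

```bash
python3 -m crank '[[[0,0,0.06,0,0,0,0],[0,0,0.06,0,0,0,0],[0,0,0.06,0,0,0,0],[0,0,0.05,0,0,0,0],[0,0,0.05,0,0,0,0],[0,0,0.04,0,0,0,0],[0,0,0,0,0,0,0],[0,0,0,0,0,0,0]]]' 40
```

```text
time_s: 27.1
eef_pos: [431.8, -93.8, 74.7]
ee_rot: [0.0, 0.651, 0.759, -0.001]
force: [-23.2, 7.8, 65.7]
grip_width: 0.0
grip_force: 32.7
```

```bash
python3 -m crank '[[[0,0,-0.4,0,0,0,0],[0,0,-0.8,0,0,0,0],[0,0,-0.9,0,0,0,0],[0,0,-0.9,0,0,0,0],[0,0,-0.9,0,0,0,0],[0.5,0,-0.9,0,0,0,0],[0.5,0,-0.5,0,0,0,0],[0,0,0,0,0,0,0]]]' 40
python3 - <<'E'
from h import *
T=tool(sense());W=capture('wrist');S=capture('side');print(T[:3,3])
for n,im in [('wrist',W),('side',S)]:
    for c,a in blobs(red(im),15,3000): print(n,c,a,onz(n,c,75,T).round(1))
a=cv2.resize(S[290:400,285:395],None,fx=5.4,fy=5.4,interpolation=2)
cv2.imwrite('pics/c6.png',a)
E
```

```text
time_s: 27.9
eef_pos: [428.5, -68.4, 204.3]
ee_rot: [0.001, 0.651, 0.759, 0.0]
force: [-0.3, -0.4, -0.3]
grip_width: -0.0
grip_force: 0.0
[428.54751094 -68.43369823 204.27525328]
wrist [558.2, 191.3] 81 [624.   -2.5  75. ]
wrist [554.4, 206.9] 78 [623.9 -16.4  75. ]
wrist [434.3, 262.0] 338 [523.1 -80.6  75. ]
wrist [421.7, 391.4] 42 [ 548.7 -210.9   75. ]
wrist [320.4, 396.0] 152 [ 453.  -226.6   75. ]
side [339.6, 308.3] 26 [524.1 -78.6  75. ]
side [369.8, 345.8] 33 [ 544.1 -211.7   75. ]
side [334.2, 360.4] 37 [ 453.2 -225.4   75. ]
```

View pics/c6.png

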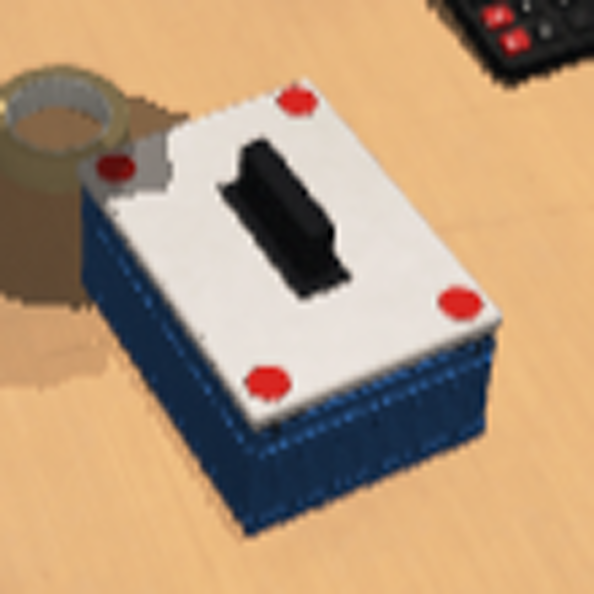

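The lid sits flat and square on the rim. Its dots (crop) are at (297,101), (116,167), (460,302) and (268,383). All four presses bottomed out at a plate-top height of about 75 mm with 50–70 N. Handing in.

```bash
python3 -c "
from rig import *
print(finish_job())"
```

```text
the job is handed in; nothing more can be done
None
```

The job is handed in, though no verdict came back: the white lid was laid on the dry box and released, then all four corners were pressed until they bottomed out, and the last picture shows it flat on the rim. I never moved near the calculator, tape roll or loupe.

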